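# Switch on and tare the modelling-bench scale

## Robot

A 7-joint arm with a two-finger parallel gripper is mounted at the origin on the work surface. World frame = base frame: x ahead of the robot, y to its left, z up, the work surface at z = 0. Lengths are in m, angles in rad, forces in N, time in s.
With the tool pointing down it reaches from about 0.4 to 0.85 m from the base axis. Payload 4.4 kg.
Tool frame: the origin (TCP) lies on the front face of the gripper's body, between the roots of the fingers; the fingertips stand 97 mm ahead of it and the grasp point (between the pads) lies 78 mm ahead of it (bot.nose_length is the distance from the TCP to the fingertips, in m); z points along the fingers, x is the direction in which the jaws open and shut, and the axes are right-handed (so a half turn about z gives the same grasp; the last joint's range is limited). The gripper opens to 94 mm and grips with 3 to 60 N. Pads are 16 mm wide; open, the fingers measure 119 mm over their backs; the gripper's body (75 mm by 177 mm) begins 78 mm behind the grasp point.
Start: joints at [1.196, 0.628, 0.038, 1.517, -0.027, 0.996, -0.02], TCP at [0.198, -0.619, 0.303] pointing down, gripper open.
Joint ranges: [-3.06, 3.06], [-0.37, 2.12], [-1.25, 1.32], [0.18, 2.47], [-1.1, 4.24], [0.23, 1.98], [-2.94, 2.94]. Speed limits (rad/s): [2.57, 2.57, 3.14, 3.14, 3.14, 3.14, 3.14].

## Interface

Orientations are given as a 3x3 rotation matrix whose columns are the frame's x, y, z axes.
In Python, from plant import bot, imaging, job gives the robot as it stands.
- The arm moves only by the tool send_rows, never from a script. Its arguments are lists of equal length, an entry for each row: "linear": the shift along the tool's x, y, z in m, a list of three; "yaw": the turn about the tool's z in rad; "fingers": the gripper's target within -1 to 1 (fully open at 1, half-way at 0, shut at -1). In form: {"linear": [[x, y, z], ...], "yaw": [yaw, ...], "fingers": [fingers, ...]}. A call has 1 to 20 rows; each row shifts and turns the pose as measured when the row begins, along the tool's axes as they then stand; what a row does not reach is not made up. A row lasts 1/10 s, in which the tool goes at most 50 mm and 8.59 degrees, less where a joint would pass 70% of its speed; a pose out of reach is approached as far as the arm can. A call is refused whole if a number of a shift passes 0.05 or a number of a turn 0.15, either way. A call with a gripper value outside its range is refused whole. The fingers move at their own pace and stop on an object; "squeeze" is the grip in N (left out, the last holds). Time passes only in rows, so rows that do not move let the fingers close. It gives the time, the measured TCP pose, the force and the opening at its end, in the units of the state.
- bot.get_obs(): the state, without advancing time (a new reading comes with each control period).
- imaging.read_camera(name): name is "side" or "top"; returns a dict with "pixels" (384x512x3 uint8, red, green, blue), "range_z" (384x512 float32, m along the optical axis (not along the pixel's ray), 0 where there is no reading), "mtx" (3x3 intrinsics, pixels), "origin" and "attitude" of the camera in the world. Camera axes: x right, y up, looking along -z (the intrinsics and any distortion apply to the point x, -y, -z); pixel columns grow to the right and rows downward; lengths in m; the calibration is good to about 2 mm. A picture is of the moment at which its call begins.
- job.close_job(): hands the job in, once; it reports no verdict.
The state is a dict: "time": time; "qpos": joint angles; "joint_vel": joint speeds; "joint_efforts": joint torques, N m; "eef_pos": TCP position; "ee_rot": TCP orientation; "wrist_force": force on the tool from outside, world axes, zero at the start; "ft_torque": the same for the moment, N m; "finger_gap": opening from 0.0 (shut) to 1.0 (fully open).
Only numpy, scipy, OpenCV 4.12 (cv2) and the standard library are available. Lean on these libraries where they do the work, as an engineer would, in place of code of your own. Each camera call takes 0.05 s, during which the arm holds its last target.

## Task

The bench scale is off, with an empty tub on its pan. Push its sliding power switch with the fingertips all the way to the green mark, and only then press the blue tare key gently well down and let it come back up, so that the tub is zeroed; finish clear of everything. Do not press the orange or white key, never bear hard on the scale, and leave the tub, the jar, the wire spool and the file where they stand.

Things in the scene. Friction and masses are not known exactly. Their poses are not given: they have to be found in the camera images.
- scale: Fixed white bench scale, 240 (x) by 250 (y) mm. Origin on the work surface below its middle; z up, +x from the grey control panel to the steel pan. Panel top 40 mm above the work surface, front edge x=-0.125; pan 130x210 mm, centre x=0.045, top 50 mm. Three keys at x=-0.088, y=-0.09, -0.04, 0.01, in varying order; power switch at y=0.085. More than 25 N on scale, switch or key overloads it.
- power (a joint): Travel of the slide switch in m: 0 to 0.005 = off (towards the front edge, as found), 0.024 = fully on, at its stop (at the green mark, pan side). It slides along the scale's +x, takes about 1.5 N and stays where it is left. It counts as on past 0.019.
- power_top (a point): Centre of the top of the light grey switch nub, which is 14 mm long (scale x), 20 mm wide (scale y) and stands 16 mm above the panel, its top 56 mm above the work surface. It moves with the nub; axes as the scale's. Open space in front of it (scale -x): 18 mm or more of panel, then the edge.
- tare_key (a joint): How far the blue tare key is pressed in m: 0 = up, 0.008 = fully down. Spring return: 1.5 N starts it moving, 5 N holds it fully down. It registers past 0.004.
- tare_top (a point): Centre of the top face of the blue tare key, a 28 mm square pad whose top is 53 mm above the work surface when up (13 mm above the panel); z up. It moves with the key. Neighbouring keys are 50 mm apart, centre to centre.
- units_key (a joint): How far the orange units key is pressed in m, 0 = up; leave it alone. Same shape and spring as the tare key.
- units_top (a point): Centre of the top face of the orange units key (28 mm square, top 53 mm above the work surface).
- lamp_key (a joint): How far the white lamp key is pressed in m, 0 = up; leave it alone. Same shape and spring as the tare key.
- lamp_top (a point): Centre of the top face of the white lamp key (28 mm square, top 53 mm above the work surface).
- tub: Loose empty clear plastic tub standing on the pan, 84 mm across the rim, 45 mm tall (rim 95 mm above the work surface); origin at the centre of its underside.
- jar: Loose closed jar of dark green scatter with a brass lid, 66 mm across, 110 mm tall, on the work surface beside the switch side of the scale; origin at the centre of its underside.
- spool: Loose wire spool with green flanges, 48 mm across, 34 mm tall, standing on the work surface in front of the scale; origin at the centre of its underside.
- file: Loose file lying on the work surface beside the scale, 220 mm long, 18 mm high: wooden handle along its -x, dark blade along its +x; origin on the work surface where the handle meets the blade.
Things that resemble listed ones, but are neither listed nor needed, are in the scene too. Several things have the shape of the spool; the one meant has the colours described above. Several things have the shape of the file; the one meant has the colours described above.

How it is judged:
On the way, in this order (a step that is already met when the one before it is completed fails the run):
1. the power switch is pushed to on (value of joint power above 0.019 m), for 0.1 s.
2. the blue tare key is pressed well down (value of joint tare_key above 0.004 m), for 0.1 s.
At the end, for the whole second after the job is handed in: The power switch stands past 19 of its 24 mm, all three keys are back up (within 1 mm), and tub, jar, spool and file stand still, upright, within 15 mm of where they began (value of joint power above 0.019 m and value of joint each of tare_key, units_key, lamp_key below 0.001 m and distance of each of tub, jar, spool, file from where it was at the start of the episode below 0.015 m and angle between each of tub, jar, spool, file's own z axis and vertical below 0.15 rad and linear speed of each of tub, jar, spool, file below 0.02 m/s); the robot touches nothing.
It fails at once if the tare key is pressed while the scale is still off (value of joint tare_key above 0.003 m and value of joint power below 0.019 m).
It fails at once if the orange units key is pressed (value of joint units_key above 0.002 m).
It fails at once if the white lamp key is pressed (value of joint lamp_key above 0.002 m).
It fails at once if the robot bears on the scale, switch or a key with more than 25 N (contact force between any of the fingers, the arm and scale above 25 N or contact force between any of the fingers, the arm and tare_base above 25 N or contact force between any of the fingers, the arm and units_base above 25 N or contact force between any of the fingers, the arm and lamp_base above 25 N).
It fails at once if the tub, jar, spool or file is moved more than 15 mm, lifted or tipped (not (distance of each of tub, jar, spool, file from where it was at the start of the episode below 0.015 m and angle between each of tub, jar, spool, file's own z axis and vertical below 0.15 rad)).
It also fails if it takes over 35 s, if anything falls off the work surface, if the arm or the gripper's body presses on something with over 40 N, if the wrist force passes 120 N, or if a joint passes its speed limit or range.

## Working session

There is one attempt and no reset: what is moved stays moved. The work goes in short steps, Python scripts to look and compute and a tool call to move; the robot and the scene stay as the last step left them, time stands still between calls to the robot, and variables do not carry over. Pictures are saved under pics/ and viewed, and the job is handed in when it is done.

Besides the shell and the picture viewer there is one more tool, called after "Emit:" by a JSON object that holds its "name" and its "arguments". send_rows: Moves the arm, as the interface text tells. Its arguments: {"type":"object","properties":{"linear":{"type":"array"},"yaw":{"type":"array"},"fingers":{"type":"array"},"squeeze":{"type":"number"}},"required":["linear","yaw","fingers"]}

```bash
mkdir -p pics; ls; cat > h.py <<'E'
from plant import bot, imaging, job
import numpy as np, cv2
np.set_printoptions(precision=4,suppress=True)
def pts(d):
    z=d["range_z"];K=d["mtx"];v,u=np.mgrid[:z.shape[0],:z.shape[1]]
    c=np.stack([(u-K[0,2])/K[0,0]*z,-(v-K[1,2])/K[1,1]*z,-z],-1)
    return c@np.array(d["attitude"]).T+np.array(d["origin"])
E
python3 - <<'E'
from h import *
o=bot.get_obs();print(o["time"],o["eef_pos"],o["ee_rot"],o["finger_gap"],bot.nose_length)
for n in("side","top"):
    d=imaging.read_camera(n);np.savez(n+"0.npz",**d);print(n,d["mtx"],d["origin"],d["attitude"],[k for k in d])
    cv2.imwrite(f"pics/{n}0.png",cv2.resize(d["pixels"][...,::-1],(800,600),interpolation=cv2.INTER_CUBIC))
E
```

```text
pics
0.0 [ 0.1974 -0.6188  0.3018] [[ 0.3039 -0.9527 -0.0006]
 [-0.9527 -0.3039  0.0017]
 [-0.0018  0.     -1.    ]] 0.9955292139722545 0.0972
side [[415.5854   0.     252.5962]
 [  0.     415.5854 196.5607]
 [  0.       0.       1.    ]] [ 0.3625 -0.7976  0.6624] [[ 0.9809  0.103  -0.1651]
 [-0.1939  0.5895 -0.7842]
 [ 0.0165  0.8012  0.5982]] ['pixels', 'range_z', 'mtx', 'origin', 'attitude']
top [[419.4602   0.     256.5684]
 [  0.     419.4602 192.6594]
 [  0.       0.       1.    ]] [ 0.4436 -0.0156  0.9917] [[-0.0292  0.9937 -0.1078]
 [-0.9994 -0.0313 -0.0179]
 [-0.0211  0.1072  0.994 ]] ['pixels', 'range_z', 'mtx', 'origin', 'attitude']
```

View pics/side0.png

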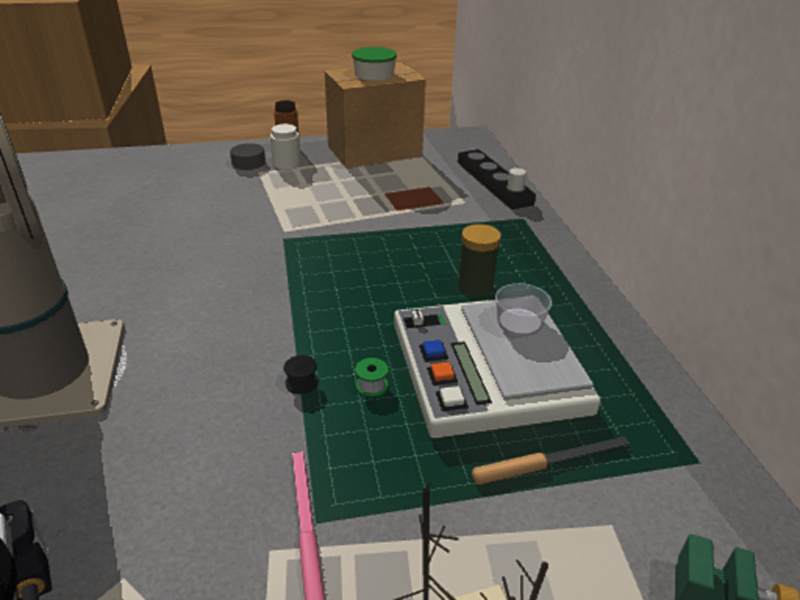

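View pics/top0.png

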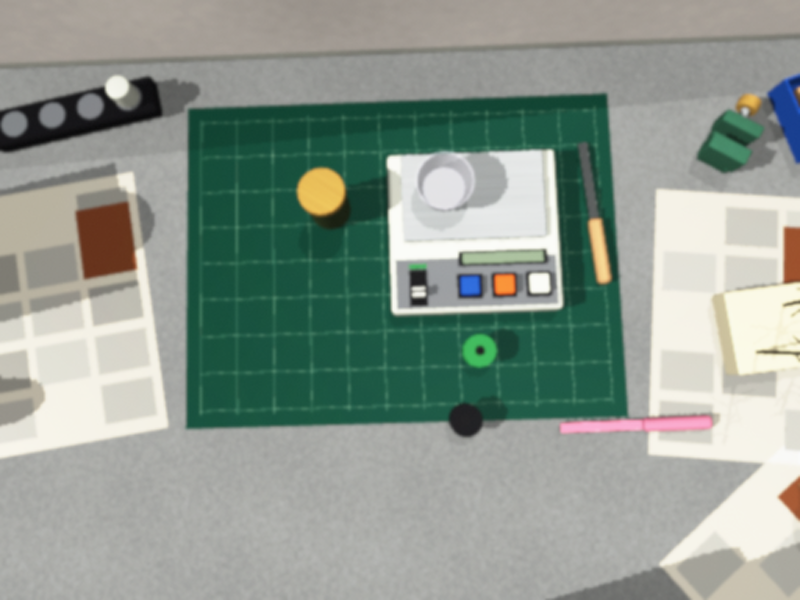

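Side view: the scale's panel shows the switch (418,318), then blue (433,349), orange (441,372) and white (452,397) keys. Top view: switch nub (418,291), blue (470,286), orange (505,285), white (539,283), jar lid (322,192), tub (446,182). Spool candidates in the top view are green (480,350) and black (465,420); the green one fits. File candidates are wood with a dark blade (597,215) and pink (636,424); the wooden one fits. Next I'll take enlarged crops to confirm, and measure.

```bash
cat > m.py <<'E'
from h import *
from scipy import ndimage
D={n:dict(np.load(n+"0.npz")) for n in("side","top")}
def crop(n,x0,x1,y0,y1):
    return cv2.resize(D[n]["pixels"][y0:y1,x0:x1,::-1],(390,390*(y1-y0)//(x1-x0)),interpolation=cv2.INTER_NEAREST)
a=crop("top",240,370,90,240);b=crop("side",220,410,180,320)
H=max(a.shape[0],b.shape[0]);im=np.zeros((H,790,3),np.uint8);im[:a.shape[0],:390]=a;im[:b.shape[0],400:]=b
cv2.imwrite("pics/crop0.png",im)
def ray(n,u,v):
    d=D[n];K=d["mtx"];r=d["attitude"]@np.array([(u-K[0,2])/K[0,0],-(v-K[1,2])/K[1,1],-1]);return d["origin"],r
def plane(n,u,v,z):
    o,r=ray(n,u,v);return o+r*(z-o[2])/r[2]
def tri(a,b):
    A=[];B=[]
    for n,(u,v) in(("top",a),("side",b)):
        o,r=ray(n,u,v);r=r/np.linalg.norm(r);P=np.eye(3)-np.outer(r,r);A.append(P);B.append(P@o)
    A=np.vstack(A);B=np.hstack(B);x,res,*_=np.linalg.lstsq(A,B,rcond=None);return x,float(np.sqrt(res[0]))
if __name__=="__main__":
    ms={"blue":((105,140,90),(125,255,255)),"orange":((5,170,150),(14,255,255)),"green":((55,150,110),(70,255,255))}
    roi={"top":(240,370,90,240),"side":(220,410,180,320)}
    for k,(lo,hi) in ms.items():
        c={}
        for n in D:
            x0,x1,y0,y1=roi[n];hsv=cv2.cvtColor(D[n]["pixels"],cv2.COLOR_RGB2HSV)[y0:y1,x0:x1]
            m=cv2.inRange(hsv,lo,hi);N,l,s,ce=cv2.connectedComponentsWithStats(m)
            for i in range(1,N):
                if s[i,4]>4: print(k,n,s[i]+[x0,y0,0,0,0],ce[i]+[x0,y0], np.median(pts(D[n])[y0:y1,x0:x1][l==i],0))
E
python3 m.py
```

```text
blue side [271 218  14   9  96] [277.125  221.7396] [ 0.5665 -0.104   0.0544]
blue top [294 176  14  14 182] [300.4066 182.3626] [ 0.5659 -0.0975  0.0533]
orange side [276 232  14   9  98] [282.6327 236.0408] [ 0.5669 -0.1526  0.0544]
orange top [316 176  14  13 168] [322.5417 181.6845] [ 0.5651 -0.1478  0.0533]
green side [281 201   4   6  11] [282.2727 203.5455] [ 0.5995 -0.0253  0.0421]
green side [227 229  21  14 189] [237.3228 235.6614] [ 0.4737 -0.1148  0.0354]
green side [228 245   4   6   6] [229.1667 247.5   ] [ 0.4538 -0.1161  0.0048]
green top [296 214  22  21 352] [306.4517 224.0966] [ 0.4719 -0.1094  0.0346]
```

View pics/crop0.png

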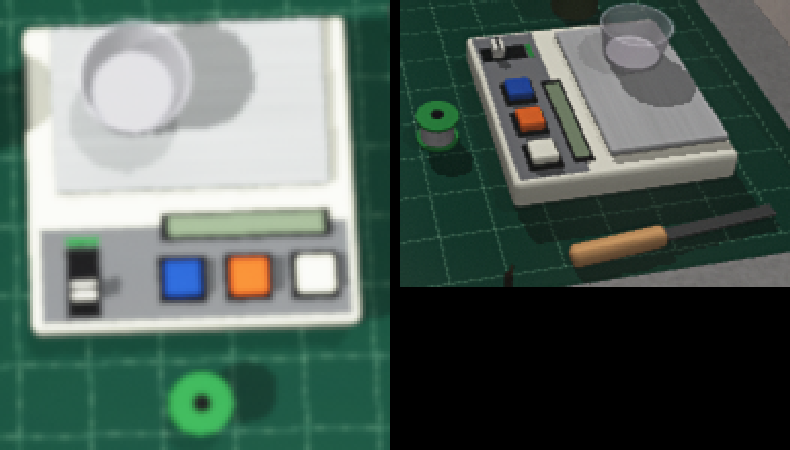

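```bash
cat > n.py <<'E'
from m import *
for n,(x0,x1,y0,y1) in (("top",(255,282,160,200)),("side",(255,290,190,215))):
    p=pts(D[n])[y0:y1,x0:x1].reshape(-1,3)
    q=p[(p[:,2]>0.050)&(p[:,2]<0.065)&(p[:,0]<.62)];print(n,len(q),q.min(0),q.max(0),np.median(q,0))
d=D["top"];px=d["pixels"];P=pts(d)
# whole scale outline, from depth
m=((P[...,2]>0.028)&(P[...,2]<0.06)&(P[...,0]>.5)&(P[...,0]<.8)&(P[...,1]<0.03)&(P[...,1]>-.25)).astype(np.uint8)
cs,_=cv2.findContours(m,0,2);c=max(cs,key=cv2.contourArea)
q=np.array([P[v,u,:2] for u,v in c[:,0]],np.float32);print("scale rect",cv2.minAreaRect(q),cv2.boxPoints(cv2.minAreaRect(q)))
hsv=cv2.cvtColor(px,cv2.COLOR_RGB2HSV)
w=cv2.inRange(hsv,(0,0,215),(180,40,255));w[:170]=0;w[196:]=0;w[:,:335]=0;w[:,355:]=0
print("white",P[w>0].mean(0),np.median(P[w>0],0))
print(hsv[172:196,262:274,2])
print((P[172:196,267,:]))
# tub, jar tops
for a,b in ((0.09,0.1),(0.105,0.12)):
    mm=(P[...,2]>a)&(P[...,2]<b)&(P[...,0]>.5)&(P[...,0]<.85)&(abs(P[...,1])<.25); print(a,mm.sum(),P[mm].min(0),P[mm].max(0))
for u,v in ((382,92),(381,140),(386,180)): print(P[v,u])
E
python3 n.py
```

```text
top 57 [ 0.5523 -0.0337  0.0523] [ 0.5662 -0.0137  0.0602] [ 0.559  -0.0246  0.057 ]
side 44 [ 0.553  -0.0371  0.0504] [ 0.5671 -0.0171  0.0605] [ 0.5591 -0.0307  0.0566]
scale rect ((0.6496528387069702, -0.10846683382987976), (0.25062477588653564, 0.24079668521881104), 89.90773010253906) [[ 0.5291 -0.2336]
 [ 0.7698 -0.234 ]
 [ 0.7703  0.0167]
 [ 0.5295  0.017 ]]
white [ 0.5619 -0.1964  0.0582] [ 0.5649 -0.1975  0.0537]
[[139 128 125 121 116 116 118 120 118 115 124 144]
 [104  81  74  72  70  70  69  71  68  68  90 128]
 [ 83  52  42  41  41  41  41  41  41  45  75 121]
 [ 81  44  35  34  36  35  35  34  35  40  72 119]
 [ 88  46  35  34  34  34  34  34  34  41  72 119]
 [ 92  48  36  34  33  34  34  35  33  41  71 118]
 [ 92  48  36  34  34  35  34  34  35  40  69 116]
 [ 93  48  36  34  35  35  35  35  34  39  64 110]
 [ 93  50  36  35  35  35  35  36  36  38  62 107]
 [ 93  49  37  37  38  38  39  41  43  44  60 102]
 [ 94  58  60  67  70  74  77  80  85  81  70  96]
 [102  99 132 150 155 157 159 163 165 149 105  91]
 [116 144 193 214 218 219 219 218 212 188 130  91]
 [118 143 19
[... 690 characters left out ...]
5815 -0.0233  0.0441]
 [ 0.5796 -0.0233  0.0414]
 [ 0.5774 -0.0232  0.0402]
 [ 0.5751 -0.0232  0.0405]
 [ 0.5728 -0.0231  0.0401]
 [ 0.5704 -0.023   0.041 ]
 [ 0.5662 -0.0228  0.0554]
 [ 0.5633 -0.0227  0.0602]
 [ 0.562  -0.0227  0.0532]
 [ 0.5593 -0.0226  0.0561]
 [ 0.5573 -0.0225  0.0543]
 [ 0.5553 -0.0225  0.0523]
 [ 0.5523 -0.0224  0.0583]
 [ 0.5521 -0.0224  0.0403]
 [ 0.5497 -0.0223  0.0414]
 [ 0.5474 -0.0223  0.0416]
 [ 0.5449 -0.0222  0.0434]
 [ 0.5426 -0.0221  0.0429]
 [ 0.5402 -0.022   0.0445]]
0.09 220 [ 0.6655 -0.1065  0.09  ] [0.751  0.1266 0.0998]
0.105 714 [0.6634 0.0746 0.1051] [0.729  0.1398 0.1155]
[ 0.7882 -0.3101 -0.0033]
[ 0.6647 -0.2945  0.0172]
[ 0.5697 -0.3009  0.0153]
```

```bash
python3 - <<'E'
from m import *
for n in D:
    P=pts(D[n]).reshape(-1,3);P=P[D[n]["range_z"].ravel()>0]
    for x in np.arange(.1,.8,.1):
        print(n,round(x,1),[ (round(y,1),round(float(q.max()),2)) for y in np.arange(-.7,.2,.1) if len(q:=P[(abs(P[:,0]-x)<.05)&(abs(P[:,1]-y)<.05),2])])
E
```

```text
side 0.1 [(np.float64(-0.4), 0.0), (np.float64(-0.3), 0.0), (np.float64(-0.2), 0.01), (np.float64(-0.1), 0.02), (np.float64(-0.0), 0.39), (np.float64(0.1), 0.02)]
side 0.2 [(np.float64(-0.6), 0.4), (np.float64(-0.5), 0.35), (np.float64(-0.4), 0.01), (np.float64(-0.3), 0.01), (np.float64(-0.2), 0.0), (np.float64(-0.1), 0.01), (np.float64(-0.0), 0.01), (np.float64(0.1), 0.01)]
side 0.3 [(np.float64(-0.4), 0.01), (np.float64(-0.3), 0.01), (np.float64(-0.2), 0.01), (np.float64(-0.1), 0.01), (np.float64(-0.0), 0.01), (np.float64(0.1), 0.01)]
side 0.4 [(np.float64(-0.5), 0.28), (np.float64(-0.4), 0.02), (np.float64(-0.3), 0.02), (np.float64(-0.2), 0.01), (np.float64(-0.1), 0.04), (np.float64(-0.0), 0.01), (np.float64(0.1), 0.01)]
side 0.5 [(np.float64(-0.6), 0.27), (np.float64(-0.5), 0.27), (np.float64(-0.4), 0.01), (np.float64(-0.3), 0.01), (np.float64(-0.2), 0.04), (np.float64(-0.1), 0.05), (np.float64(-0.0), 0.05), (np.float64(0.1), 0.01)]
side 0.6 [(np.float64(-0.5), 0.01), (np.float64(-0.4), 0.01), (np.float64(-0.3), 0.02), (np.float64(-0.2), 0.06), (np.float64(-0.1), 0.06), (np.float
[... 1039 characters left out ...]
4), (np.float64(-0.0), 0.01), (np.float64(0.1), 0.01)]
top 0.5 [(np.float64(-0.6), 0.05), (np.float64(-0.5), 0.18), (np.float64(-0.4), 0.01), (np.float64(-0.3), 0.01), (np.float64(-0.2), 0.05), (np.float64(-0.1), 0.05), (np.float64(-0.0), 0.05), (np.float64(0.1), 0.01)]
top 0.6 [(np.float64(-0.6), 0.05), (np.float64(-0.5), 0.05), (np.float64(-0.4), 0.01), (np.float64(-0.3), 0.02), (np.float64(-0.2), 0.06), (np.float64(-0.1), 0.06), (np.float64(-0.0), 0.06), (np.float64(0.1), 0.01)]
top 0.7 [(np.float64(-0.6), 0.01), (np.float64(-0.5), 0.06), (np.float64(-0.4), 0.01), (np.float64(-0.3), 0.02), (np.float64(-0.2), 0.06), (np.float64(-0.1), 0.1), (np.float64(-0.0), 0.1), (np.float64(0.1), 0.12)]
```

Emit:
{"name": "send_rows", "arguments": {"linear": [[-0.032,-0.019,0],[-0.032,-0.019,0],[-0.032,-0.019,0],[-0.032,-0.019,0],[-0.032,-0.019,0],[-0.032,-0.019,0],[-0.032,-0.019,0],[-0.032,-0.019,0],[0,0,0]], "yaw": [0,0,0,0,0,0,0,0,0], "fingers": [-1,-1,-1,-1,-1,-1,-1,-1,-1], "squeeze": 10}}

```text
time: 1.0
eef_pos: [0.2641, -0.317, 0.2979]
ee_rot: [[0.302, -0.953, -0.005], [-0.953, -0.302, 0.006], [-0.008, 0.003, -1.0]]
wrist_force: [-0.7, -0.3, -0.5]
finger_gap: 0.273
```

Emit:
{"name": "send_rows", "arguments": {"linear": [[0,0,0],[0,0,0],[0,0,0],[0,0,0]], "yaw": [0.1,0.1,0.1,0.01], "fingers": [-1,-1,-1,-1]}}

```text
time: 1.4
eef_pos: [0.264, -0.3179, 0.298]
ee_rot: [[-0.013, -1.0, -0.005], [-1.0, 0.013, 0.005], [-0.005, 0.005, -1.0]]
wrist_force: [-1.0, -0.6, -0.6]
finger_gap: 0.005
```

Emit:
{"name": "send_rows", "arguments": {"linear": [[-0.03,-0.027,0],[-0.03,-0.027,0],[-0.03,-0.027,0],[-0.03,-0.027,0],[-0.03,-0.027,0],[-0.03,-0.027,0],[-0.03,-0.027,0.01],[-0.03,-0.027,0.02],[-0.03,-0.027,0.02],[-0.024,-0.025,0.02],[0,0,0],[0,0,0]], "yaw": [0,0,0,0,0,0,0,0,0,0,0,0], "fingers": [-1,-1,-1,-1,-1,-1,-1,-1,-1,-1,-1,-1]}}

```text
time: 2.6
eef_pos: [0.5486, -0.0245, 0.2234]
ee_rot: [[-0.002, -1.0, 0.0], [-1.0, 0.002, -0.0], [0.0, -0.0, -1.0]]
wrist_force: [-0.1, -0.6, -0.4]
finger_gap: 0.005
```

```bash
cat > look.py <<'E'
from h import *
import sys
k=sys.argv[1]
o=bot.get_obs();print(o["time"],o["eef_pos"],o["ee_rot"],o["wrist_force"])
tip=o["eef_pos"]+o["ee_rot"][:,2]*bot.nose_length;print("tip",tip)
ims=[]
for n,(x0,x1,y0,y1) in(("top",(240,370,90,240)),("side",(220,410,160,320))):
    d=imaging.read_camera(n);np.savez(f"{n}{k}.npz",**d)
    c=(tip-d["origin"])@d["attitude"];K=d["mtx"];print(n,"tip px",K[0,0]*c[0]/-c[2]+K[0,2],K[1,1]*c[1]/c[2]+K[1,2])
    a=d["pixels"][y0:y1,x0:x1,::-1];ims.append(cv2.resize(a,(390,390*(y1-y0)//(x1-x0)),interpolation=cv2.INTER_NEAREST))
H=max(i.shape[0] for i in ims);im=np.zeros((H,790,3),np.uint8)
im[:ims[0].shape[0],:390]=ims[0];im[:ims[1].shape[0],400:]=ims[1];cv2.imwrite(f"pics/look{k}.png",im)
E
python3 look.py 1
```

```text
2.6 [ 0.5486 -0.0245  0.2234] [[-0.0015 -1.      0.0001]
 [-1.      0.0015 -0.    ]
 [ 0.     -0.0001 -1.    ]] [-0.0594 -0.6164 -0.3581]
tip [ 0.5486 -0.0245  0.1262]
top tip px 268.1902782038359 186.96313776935952
side tip px 262.88508105643064 176.89246105113926
```

View pics/look1.png

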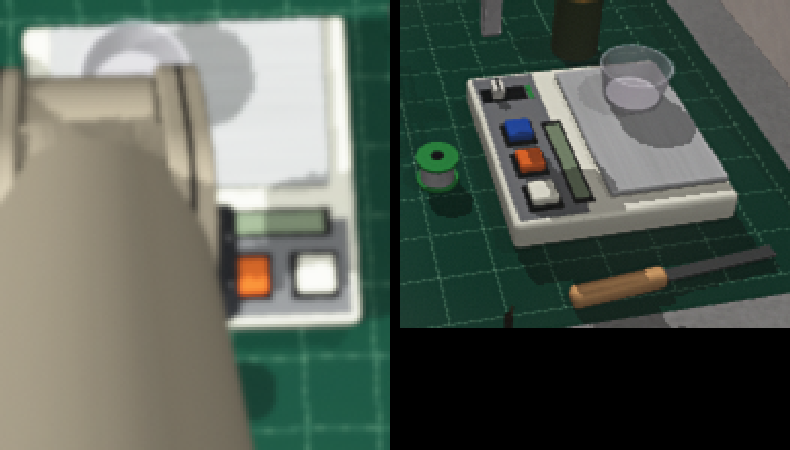

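The side view shows the shut fingers' tip at crop (490,33), hovering behind the nub at crop (497,88). The top view is blocked by the arm. I'll measure how far the side camera is off from the kinematics at the finger.

```bash
python3 - <<'E'
from h import *
d=dict(np.load("side1.npz"));P=pts(d)
p=P[150:190,250:280]
print(p[6:34:2,14])
m=(p[...,2]>.12)&(p[...,2]<.16)&(p[...,1]<.03)&(p[...,1]>-.08)
q=p[m];print(len(q),np.percentile(q,[0,5,50,95,100],axis=0))
p0=pts(dict(np.load("side0.npz")))
E
```

```text
[[ 0.5297 -0.1059  0.2326]
 [ 0.53   -0.1051  0.2275]
 [ 0.5459 -0.0402  0.1816]
 [ 0.5468 -0.0369  0.1743]
 [ 0.5461 -0.0405  0.1714]
 [ 0.5472 -0.0371  0.1639]
 [ 0.547  -0.0386  0.1597]
 [ 0.5475 -0.0372  0.1534]
 [ 0.3625 -0.7976  0.6624]
 [ 0.5473 -0.0393  0.144 ]
 [ 0.5482 -0.0366  0.1367]
 [ 0.5938  0.1494  0.0014]
 [ 0.5912  0.1378  0.0027]
 [ 0.5894  0.1298  0.0015]]
100 [[ 0.5387 -0.0401  0.1281]
 [ 0.5391 -0.0396  0.1311]
 [ 0.5454 -0.0372  0.1463]
 [ 0.5568 -0.0227  0.1588]
 [ 0.5579 -0.0193  0.1597]]
```

Emit:
{"name": "send_rows", "arguments": {"linear": [[0.0025,0.0145,0],[0,0,0],[0,0,0.02],[0,0,0.02],[0,0,0],[0,0,0]], "yaw": [0,0,0,0,0,0], "fingers": [-1,-1,-1,-1,-1,-1]}}

```text
time: 3.3
eef_pos: [0.5347, -0.0352, 0.1888]
ee_rot: [[-0.013, -1.0, 0.011], [-1.0, 0.013, -0.003], [0.003, -0.011, -1.0]]
wrist_force: [-0.4, 0.4, 0.5]
finger_gap: 0.006
```

Emit:
{"name": "send_rows", "arguments": {"linear": [[-0.008,0,0],[0,0,0],[0,0,0]], "yaw": [-0.01,0,0], "fingers": [-1,-1,-1]}}

```text
time: 3.6
eef_pos: [0.5362, -0.0271, 0.1914]
ee_rot: [[-0.003, -1.0, 0.015], [-1.0, 0.003, -0.003], [0.003, -0.015, -1.0]]
wrist_force: [-0.2, 0.4, 0.2]
finger_gap: 0.003
```

Emit:
{"name": "send_rows", "arguments": {"linear": [[0,0.001,0.012],[0,0.001,0.012],[0,0,0.012],[0,0,0],[0,0,0]], "yaw": [0,0,0,0,0], "fingers": [-1,-1,-1,-1,-1]}}

```text
time: 4.1
eef_pos: [0.5344, -0.027, 0.1519]
ee_rot: [[-0.002, -1.0, 0.014], [-1.0, 0.002, -0.003], [0.003, -0.014, -1.0]]
wrist_force: [-0.4, -0.5, -0.1]
finger_gap: 0.004
```

Emit:
{"name": "send_rows", "arguments": {"linear": [[0,0,0.004],[0,0,0.003],[0,0,0],[0,0,0]], "yaw": [0,0,0,0], "fingers": [-1,-1,-1,-1]}}

```text
time: 4.5
eef_pos: [0.5348, -0.0271, 0.1444]
ee_rot: [[-0.002, -1.0, 0.015], [-1.0, 0.002, -0.003], [0.003, -0.015, -1.0]]
wrist_force: [0.3, 1.0, 0.2]
finger_gap: 0.006
```

```bash
python3 look.py 2
```

```text
4.5 [ 0.5348 -0.0271  0.1444] [[-0.0023 -0.9999  0.0148]
 [-1.      0.0022 -0.0029]
 [ 0.0029 -0.0148 -0.9999]] [0.3232 0.9766 0.1964]
tip [ 0.5362 -0.0274  0.0472]
top tip px 269.44437599612826 196.54393375093778
side tip px 257.11483660923096 205.23915193715007
```

View pics/look2.png

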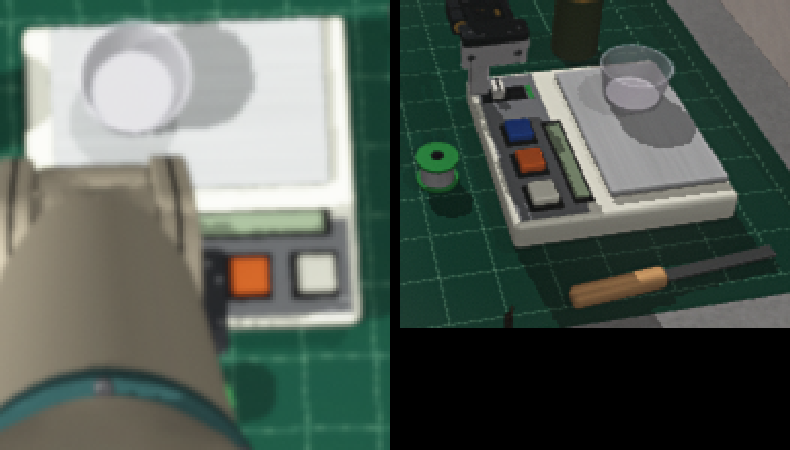

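The fingertips stand just in front of the nub (side crop (497,88)), level with it. Now pushing towards +x in small steps.

Emit:
{"name": "send_rows", "arguments": {"linear": [[0,-0.004,0],[0,-0.004,0],[0,-0.004,0],[0,-0.004,0],[0,0,0]], "yaw": [0,0,0,0,0], "fingers": [-1,-1,-1,-1,-1]}}

```text
time: 5.1
eef_pos: [0.5513, -0.0271, 0.145]
ee_rot: [[-0.002, -1.0, 0.013], [-1.0, 0.002, -0.003], [0.003, -0.013, -1.0]]
wrist_force: [0.4, -0.3, 0.7]
finger_gap: 0.006
```

Emit:
{"name": "send_rows", "arguments": {"linear": [[0,-0.004,0],[0,-0.004,0],[0,0,0]], "yaw": [0,0,0], "fingers": [-1,-1,-1]}}

```text
time: 5.4
eef_pos: [0.5596, -0.0271, 0.145]
ee_rot: [[-0.002, -1.0, 0.012], [-1.0, 0.002, -0.003], [0.003, -0.012, -1.0]]
wrist_force: [0.1, -0.6, 0.3]
finger_gap: 0.005
```

Emit:
{"name": "send_rows", "arguments": {"linear": [[0,-0.002,0],[0,0,0]], "yaw": [0,0], "fingers": [-1,-1]}}

```text
time: 5.6
eef_pos: [0.5617, -0.0271, 0.145]
ee_rot: [[-0.002, -1.0, 0.012], [-1.0, 0.002, -0.003], [0.003, -0.012, -1.0]]
wrist_force: [-1.3, 0.4, 1.1]
finger_gap: 0.007
```

```bash
python3 look.py 3
```

```text
5.6 [ 0.5617 -0.0271  0.145 ] [[-0.0021 -0.9999  0.0115]
 [-1.      0.0021 -0.0028]
 [ 0.0027 -0.0116 -0.9999]] [-1.3208  0.3781  1.131 ]
tip [ 0.5628 -0.0274  0.0478]
top tip px 269.0482993354779 184.85507048113683
side tip px 267.8852025256281 203.8897447330817
```

View pics/look3.png

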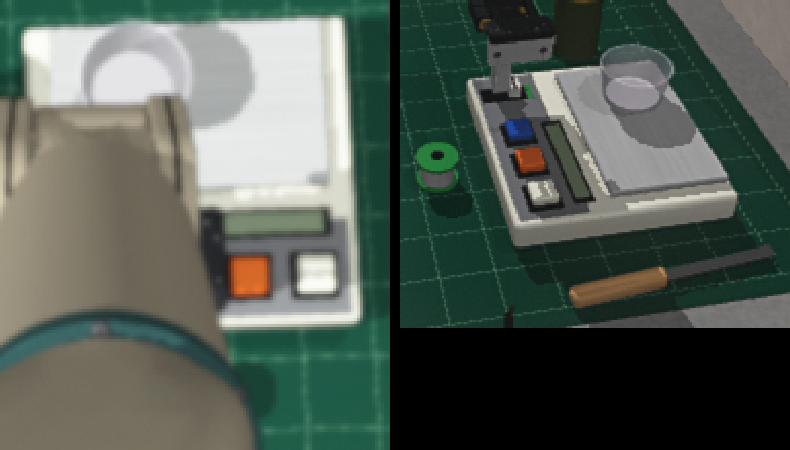

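The nub rides ahead of the fingers (side crop (515,85)) and is near the green mark but not yet at it.

Emit:
{"name": "send_rows", "arguments": {"linear": [[0,-0.002,0],[0,0,0]], "yaw": [0,0], "fingers": [-1,-1]}}

```text
time: 5.9
eef_pos: [0.562, -0.0271, 0.1449]
ee_rot: [[-0.002, -1.0, 0.008], [-1.0, 0.002, -0.003], [0.003, -0.008, -1.0]]
wrist_force: [0.7, -0.2, 0.9]
finger_gap: 0.003
```

Emit:
{"name": "send_rows", "arguments": {"linear": [[0,-0.002,0],[0,0,0]], "yaw": [0,0], "fingers": [-1,-1]}}

```text
time: 6.1
eef_pos: [0.5624, -0.0271, 0.1448]
ee_rot: [[-0.002, -1.0, 0.004], [-1.0, 0.002, -0.003], [0.003, -0.004, -1.0]]
wrist_force: [-1.5, -0.4, 1.8]
finger_gap: 0.005
```

Emit:
{"name": "send_rows", "arguments": {"linear": [[0,-0.002,0],[0,0,0]], "yaw": [0,0], "fingers": [-1,-1]}}

```text
time: 6.3
eef_pos: [0.5629, -0.0271, 0.1446]
ee_rot: [[-0.002, -1.0, -0.0], [-1.0, 0.002, -0.003], [0.003, 0.0, -1.0]]
wrist_force: [-0.9, -0.1, 0.6]
finger_gap: 0.008
```

```bash
python3 look.py 4; python3 - <<'E'
from h import *
o=bot.get_obs();print(o["qpos"],o["joint_efforts"],o["ft_torque"])
for k in "34":
    d=dict(np.load(f"side{k}.npz"));p=pts(d)[190:212,262:292].reshape(-1,3);q=p[(p[:,2]>.05)&(p[:,2]<.062)&(p[:,0]>.55)&(p[:,0]<.6)&(p[:,1]>-.05)&(p[:,1]<0)]
    print(np.round(q[q[:,0].argsort()][::3],4))
d=dict(np.load("side4.npz"));cv2.imwrite("pics/z4.png",cv2.resize(d["pixels"][180:230,240:310,::-1],(770,550),interpolation=cv2.INTER_NEAREST))
E
```

```text
6.3 [ 0.5629 -0.0271  0.1446] [[-0.0022 -1.     -0.0003]
 [-1.      0.0022 -0.0026]
 [ 0.0027  0.0003 -1.    ]] [-0.9242 -0.0531  0.5632]
tip [ 0.5628 -0.0274  0.0474]
top tip px 269.0463492274657 184.87639120552907
side tip px 267.87700045305957 203.9975200309276
[-0.0145  0.7272  0.018   1.8908 -0.0187  0.5238 -1.5579] [ -0.0091 -51.9093   1.049  -13.1987   0.0065  -1.3429  -0.0156] [0.0749 0.8728 0.0296]
[[ 0.5529 -0.028   0.0522]
 [ 0.5535 -0.0351  0.0606]
 [ 0.5537 -0.0235  0.0579]
 [ 0.5557 -0.0367  0.0585]
 [ 0.5598 -0.0397  0.0603]
 [ 0.5631 -0.037   0.0547]
 [ 0.5667 -0.0413  0.0606]
 [ 0.5732 -0.0363  0.0529]
 [ 0.576  -0.0336  0.0595]
 [ 0.5779 -0.036   0.058 ]
 [ 0.5787 -0.0326  0.0584]
 [ 0.5803 -0.0369  0.0554]
 [ 0.5808 -0.0358  0.0514]
 [ 0.5819 -0.0404  0.0548]
 [ 0.5824 -0.0381  0.056 ]
 [ 0.5836 -0.0328  0.0579]
 [ 0.5854 -0.0359  0.057 ]]
[[ 0.5532 -0.0262  0.057 ]
 [ 0.5535 -0.0258  0.0505]
 [ 0.5537 -0.0244  0.0525]
 [ 0.5548 -0.0405  0.0585]
 [ 0.5601 -0.0391  0.0568]
 [ 0.5643 -0.0412  0.0608]
 [ 0.5683 -0.036   0.0533]
 [ 0.5726 -0.038   0.0572]
 [ 0.5754 -0.0366  0.0558]
 [ 0.5776 -0.0266  0.0601]
 [ 0.5783 -0.0345  0.0569]
 [ 0.5796 -0.0288  0.0584]
 [ 0.5801 -0.017   0.0557]
 [ 0.581  -0.0345  0.0535]
 [ 0.5819 -0.0296  0.0587]
 [ 0.5827 -0.0377  0.0526]
 [ 0.5841 -0.0311  0.0565]
 [ 0.5854 -0.0366  0.0545]]
```

View pics/z4.png

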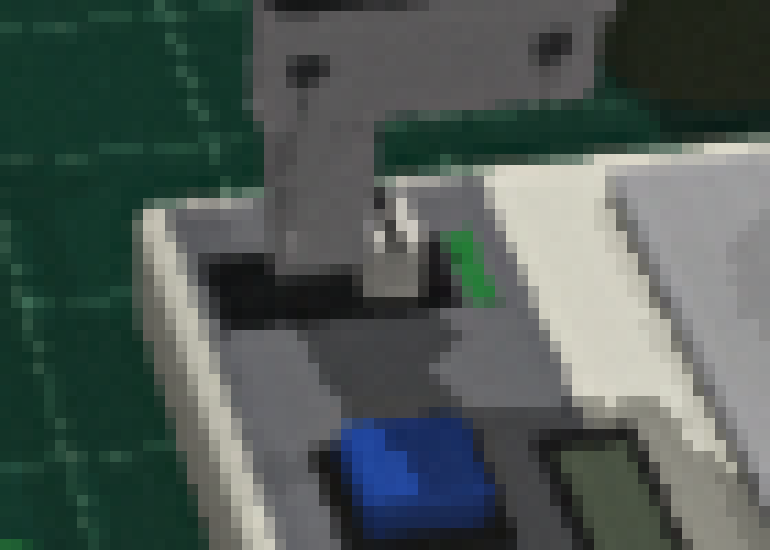

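The nub has moved about 19 mm and now resists. The zero rows relax the push, so I'll read the force without one.

Emit:
{"name": "send_rows", "arguments": {"linear": [[0,-0.003,0]], "yaw": [0], "fingers": [-1]}}

```text
time: 6.5
eef_pos: [0.5636, -0.0272, 0.1444]
ee_rot: [[-0.002, -1.0, -0.006], [-1.0, 0.002, -0.003], [0.003, 0.006, -1.0]]
wrist_force: [-10.1, 0.9, 8.3]
finger_gap: 0.004
```

```bash
python3 - <<'E'
from h import *
o=bot.get_obs();print(o["eef_pos"]+o["ee_rot"][:,2]*bot.nose_length,o["wrist_force"],o["ft_torque"])
E
```

```text
[ 0.563  -0.0274  0.0472] [-10.0729   0.8666   8.2885] [ 0.0864  2.5896 -0.0458]
```

Emit:
{"name": "send_rows", "arguments": {"linear": [[0,-0.005,0]], "yaw": [0], "fingers": [-1]}}

```text
time: 6.6
eef_pos: [0.5646, -0.0272, 0.144]
ee_rot: [[-0.002, -1.0, -0.016], [-1.0, 0.002, -0.003], [0.003, 0.016, -1.0]]
wrist_force: [-13.8, 0.1, 9.5]
finger_gap: 0.003
```

```bash
python3 - <<'E'
from h import *
o=bot.get_obs();print(o["eef_pos"]+o["ee_rot"][:,2]*bot.nose_length,o["wrist_force"],o["ft_torque"])
E
```

```text
[ 0.5631 -0.0275  0.0468] [-13.7613   0.0676   9.5393] [0.092  3.1354 0.0052]
```

It pushed back with 10–14 N without moving, well above the 1.5 N slide force, so it's at its stop. Backing off and rising.

Emit:
{"name": "send_rows", "arguments": {"linear": [[0,0.004,0],[0,0.006,0],[0,0.004,0],[0,0,-0.02],[0,0,-0.03],[0,0,-0.03],[0,0,0],[0,0,0]], "yaw": [0,0,0,0,0,0,0,0], "fingers": [-1,-1,-1,-1,-1,-1,-1,-1]}}

```text
time: 7.4
eef_pos: [0.5563, -0.027, 0.2273]
ee_rot: [[-0.002, -1.0, 0.001], [-1.0, 0.002, -0.003], [0.003, -0.001, -1.0]]
wrist_force: [0.2, 1.0, -0.1]
finger_gap: 0.003
```

```bash
python3 look.py 5; python3 - <<'E'
from h import *
from m import tri
d=dict(np.load("side5.npz"));cv2.imwrite("pics/z5.png",cv2.resize(d["pixels"][180:230,240:310,::-1],(770,550),interpolation=cv2.INTER_NEAREST))
p=pts(d)[190:212,262:292].reshape(-1,3);q=p[(p[:,2]>.05)&(p[:,2]<.062)&(p[:,0]>.55)&(p[:,0]<.6)&(p[:,1]>-.05)&(p[:,1]<0)];print(q.min(0),q.max(0))
print("blue tri",tri((300.4,182.4),(277.1,221.3)))
E
```

```text
7.4 [ 0.5563 -0.027   0.2273] [[-0.0024 -1.      0.0006]
 [-1.      0.0024 -0.0027]
 [ 0.0027 -0.0006 -1.    ]] [ 0.2041  1.0438 -0.1475]
tip [ 0.5563 -0.0273  0.1301]
top tip px 269.4403850406374 182.97409214937622
side tip px 266.4979607456866 175.82251698924784
[ 0.572  -0.0382  0.0504] [ 0.5863 -0.0174  0.0614]
blue tri (array([ 0.5669, -0.0984,  0.0511]), 0.0015998322632379699)
```

View pics/z5.png

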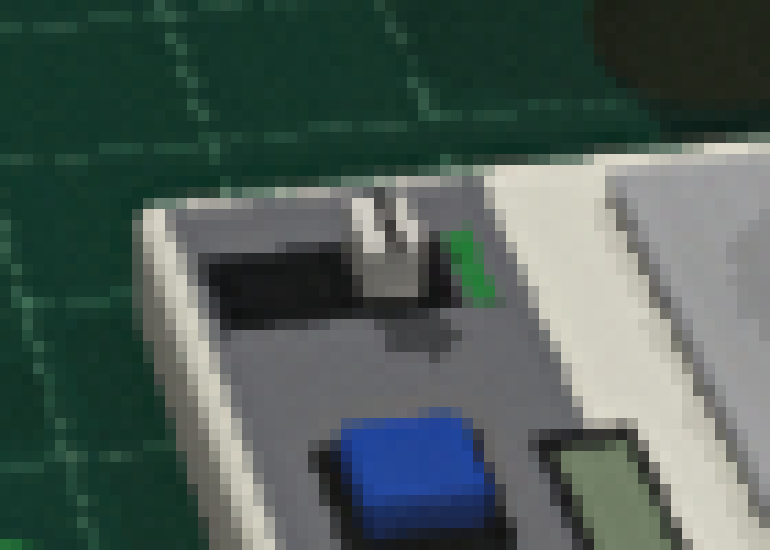

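The nub now stands beside the green mark (crop (388,250); x 0.572–0.586 m), released and at its stop. Next I'll move over the blue key, at about (0.565, -0.100).

Emit:
{"name": "send_rows", "arguments": {"linear": [[0.03,-0.003,0],[0.03,-0.003,0],[0.012,-0.003,0],[0,0,0],[0,0,0],[0,0,0]], "yaw": [0,0,0,0,0,0], "fingers": [-1,-1,-1,-1,-1,-1]}}

```text
time: 8.1
eef_pos: [0.5636, -0.0968, 0.2212]
ee_rot: [[0.002, -1.0, -0.009], [-1.0, -0.002, 0.001], [-0.001, 0.009, -1.0]]
wrist_force: [0.0, 0.9, -0.0]
finger_gap: 0.005
```

Emit:
{"name": "send_rows", "arguments": {"linear": [[0.002,-0.003,0.02],[0,0,0.015],[0,0,0.012],[0,0,0.005],[0,0,0],[0,0,0]], "yaw": [0,0,0,0,0,0], "fingers": [-1,-1,-1,-1,-1,-1]}}

```text
time: 8.7
eef_pos: [0.567, -0.0913, 0.1678]
ee_rot: [[0.011, -1.0, -0.008], [-1.0, -0.011, 0.005], [-0.005, 0.007, -1.0]]
wrist_force: [0.7, -0.6, 0.8]
finger_gap: 0.002
```

```bash
python3 look.py 6
```

```text
8.7 [ 0.567  -0.0913  0.1678] [[ 0.0114 -0.9999 -0.0075]
 [-0.9999 -0.0114  0.0046]
 [-0.0047  0.0075 -1.    ]] [ 0.704  -0.6201  0.7725]
tip [ 0.5663 -0.0909  0.0706]
top tip px 297.8071323716705 181.10314251778343
side tip px 276.0002336074851 212.67205953635735
```

View pics/look6.png

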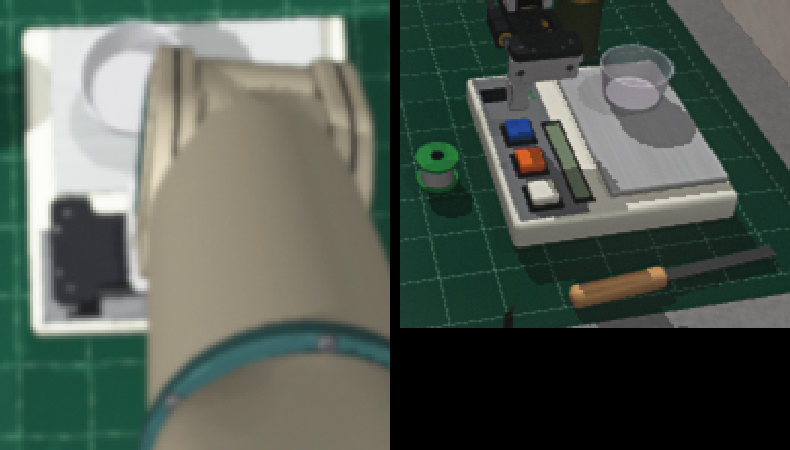

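The fingertips are over the panel just short of the key on the +y side (side crop (517,108); key at (519,130)). Shifting 9 mm.

Emit:
{"name": "send_rows", "arguments": {"linear": [[0.009,0.0,0],[0,0,0],[0,0,0]], "yaw": [0.01,0,0], "fingers": [-1,-1,-1]}}

```text
time: 9.1
eef_pos: [0.568, -0.102, 0.1694]
ee_rot: [[-0.001, -1.0, -0.004], [-1.0, 0.001, 0.004], [-0.004, 0.004, -1.0]]
wrist_force: [0.3, -0.2, 0.4]
finger_gap: 0.005
```

Emit:
{"name": "send_rows", "arguments": {"linear": [[0,0.0,0.006],[0,0,0.004],[0,0,0]], "yaw": [0,0,0], "fingers": [-1,-1,-1]}}

```text
time: 9.4
eef_pos: [0.568, -0.1024, 0.1589]
ee_rot: [[-0.001, -1.0, -0.004], [-1.0, 0.001, 0.004], [-0.004, 0.004, -1.0]]
wrist_force: [-0.4, 0.4, -0.1]
finger_gap: 0.006
```

```bash
python3 look.py 7; python3 - <<'E'
from h import *
d=dict(np.load("side7.npz"));cv2.imwrite("pics/z7.png",cv2.resize(d["pixels"][190:250,240:320,::-1],(720,540),interpolation=cv2.INTER_NEAREST))
E
```

```text
9.4 [ 0.568  -0.1024  0.1589] [[-0.0013 -1.     -0.0037]
 [-1.      0.0013  0.0036]
 [-0.0036  0.0037 -1.    ]] [-0.3611  0.3732 -0.0666]
tip [ 0.5676 -0.1021  0.0617]
top tip px 302.487196661054 180.89026516994522
side tip px 277.55300502730734 218.74803190629294
```

View pics/z7.png

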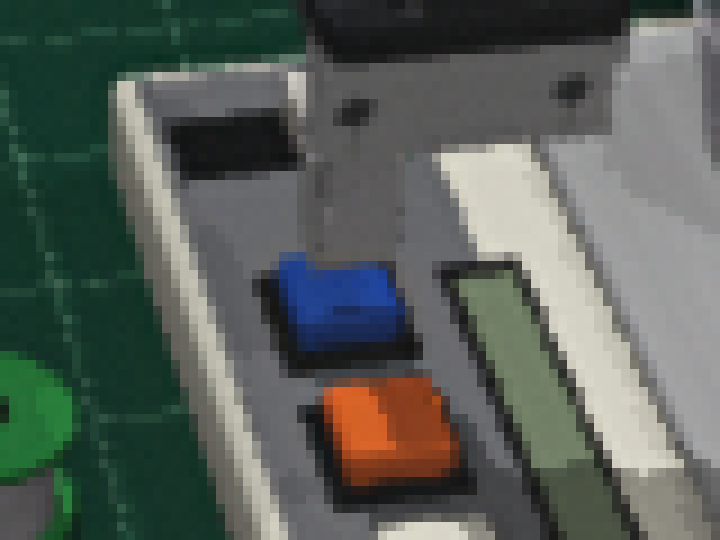

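```bash
python3 - <<'E'
from h import *
d=dict(np.load("side7.npz"));P=pts(d)
for u in (277,280,283): print(u);print(np.c_[np.arange(208,232),P[208:232,u]])
E
```

```text
277
[[208.       0.5606  -0.1159   0.1043]
 [209.       0.5614  -0.1139   0.0999]
 [210.       0.5613  -0.1147   0.0978]
 [211.       0.5609  -0.1167   0.0966]
 [212.       0.5611  -0.1163   0.0935]
 [213.       0.5614  -0.1157   0.0901]
 [214.       0.5613  -0.1167   0.0882]
 [215.       0.5619  -0.1152   0.084 ]
 [216.       0.5618  -0.1159   0.0817]
 [217.       0.5624  -0.1146   0.0777]
 [218.       0.5623  -0.1153   0.0754]
 [219.       0.5624  -0.1157   0.0729]
 [220.       0.5682  -0.0964   0.0532]
 [221.       0.5667  -0.102    0.0551]
 [222.       0.566   -0.1048   0.0546]
 [223.       0.5652  -0.1082   0.0546]
 [224.       0.5649  -0.1097   0.053 ]
 [225.       0.5639  -0.1136   0.0534]
 [226.       0.5633  -0.1163   0.0529]
 [227.       0.5641  -0.1142   0.048 ]
 [228.       0.5642  -0.1144   0.0451]
 [229.       0.5632  -0.1182   0.0456]
 [230.       0.5633  -0.1182   0.0426]
 [231.       0.5632  -0.1194   0.0406]]
280
[[208.       0.567   -0.1171   0.1044]
 [209.       0.5673  -0.1168   0.1013]
 [210.       0.5677  -0.116    0.0979]
 [211.       0.568   -0.1154   0.0946]
[... 1022 characters left out ...]
214.       0.575   -0.1166   0.0861]
 [215.       0.5753  -0.1162   0.0829]
 [216.       0.5754  -0.1167   0.0804]
 [217.       0.5757  -0.1161   0.077 ]
 [218.       0.5765  -0.1143   0.0726]
 [219.       0.587   -0.0812   0.0409]
 [220.       0.5849  -0.0886   0.0443]
 [221.       0.5805  -0.1033   0.0542]
 [222.       0.5793  -0.1076   0.0549]
 [223.       0.5783  -0.1112   0.0552]
 [224.       0.5777  -0.114    0.0546]
 [225.       0.5775  -0.1152   0.0527]
 [226.       0.5772  -0.1167   0.0511]
 [227.       0.5781  -0.1142   0.0459]
 [228.       0.578   -0.1152   0.0437]
 [229.       0.5777  -0.1168   0.0422]
 [230.       0.5771  -0.1193   0.0414]
 [231.       0.5765  -0.1218   0.0406]]
```

In the side depth image the finger's -y face is at -0.1155 and the key's -y edge at -0.116, so the finger is centred on the blue key. Pressing gently.

Emit:
{"name": "send_rows", "arguments": {"linear": [[0,0.001,0.004],[0,0,0.003],[0,0,0.002]], "yaw": [0,0,0], "fingers": [-1,-1,-1]}}

```text
time: 9.8
eef_pos: [0.5674, -0.1022, 0.1499]
ee_rot: [[-0.001, -1.0, -0.002], [-1.0, 0.001, 0.004], [-0.004, 0.002, -1.0]]
wrist_force: [0.3, -0.6, 1.9]
finger_gap: 0.006
```

Emit:
{"name": "send_rows", "arguments": {"linear": [[0,0,0.002],[0,0,0.002]], "yaw": [0,0], "fingers": [-1,-1]}}

```text
time: 10.0
eef_pos: [0.5674, -0.1021, 0.1458]
ee_rot: [[-0.001, -1.0, -0.002], [-1.0, 0.001, 0.003], [-0.003, 0.002, -1.0]]
wrist_force: [-1.7, -0.8, 3.4]
finger_gap: 0.008
```

Emit:
{"name": "send_rows", "arguments": {"linear": [[0,0,0.0015],[0,0,0.0015],[0,0,0]], "yaw": [0,0,0], "fingers": [-1,-1,-1]}}

```text
time: 10.3
eef_pos: [0.5674, -0.1021, 0.1431]
ee_rot: [[-0.001, -1.0, -0.002], [-1.0, 0.001, 0.003], [-0.003, 0.002, -1.0]]
wrist_force: [-1.1, 0.4, 4.2]
finger_gap: 0.009
```

4.2 N on the spring and the tip at z = 0.046, so the key is about 6–7 mm down. Hold briefly, then rise and look.

Emit:
{"name": "send_rows", "arguments": {"linear": [[0,0,0.0005],[0,0,0],[0,0,-0.01],[0,0,-0.02],[0,0,-0.04],[0,0,-0.04],[0,0.03,-0.04],[0,0.04,-0.02],[0,0.04,0],[0,0.04,0],[0,0,0],[0,0,0]], "yaw": [0,0,0,0,0,0,0,0,0,0,0,0], "fingers": [-1,-1,-1,-1,-1,-1,-1,-1,-1,-1,-1,-1]}}

```text
time: 11.5
eef_pos: [0.4139, -0.1023, 0.3211]
ee_rot: [[-0.0, -1.0, 0.003], [-1.0, 0.0, 0.003], [-0.003, -0.003, -1.0]]
wrist_force: [1.0, 0.2, 0.1]
finger_gap: 0.007
```

```bash
python3 look.py 8; python3 - <<'E'
from h import *
for n in("side","top"):
    a,b=[np.load(f"{n}{k}.npz")["pixels"].astype(int) for k in("0","8")]
    print(n,(abs(a-b).max(-1)>60).sum())
P=pts(dict(np.load("side8.npz")));P0=pts(dict(np.load("side0.npz")))
for nm,u,v in(("blue",277,221),("orange",282,235),("white",289,252)): print(nm,[np.median(p[v-1:v+2,u-3:u+4,2]) for p in(P0,P)])
E
```

```text
11.5 [ 0.4139 -0.1023  0.3211] [[-0.0001 -1.      0.0025]
 [-1.      0.0002  0.0029]
 [-0.0029 -0.0025 -1.    ]] [0.9627 0.1535 0.0582]
tip [ 0.4141 -0.102   0.224 ]
top tip px 313.80912474115246 252.85870120356714
side tip px 206.00957504843527 163.9163127478293
side 4100
top 8903
blue [np.float64(0.054424946336254276), np.float64(0.05458696170175448)]
orange [np.float64(0.05474232738313711), np.float64(0.0545548138655082)]
white [np.float64(0.0542605907229301), np.float64(0.05481817186486204)]
```

View pics/look8.png

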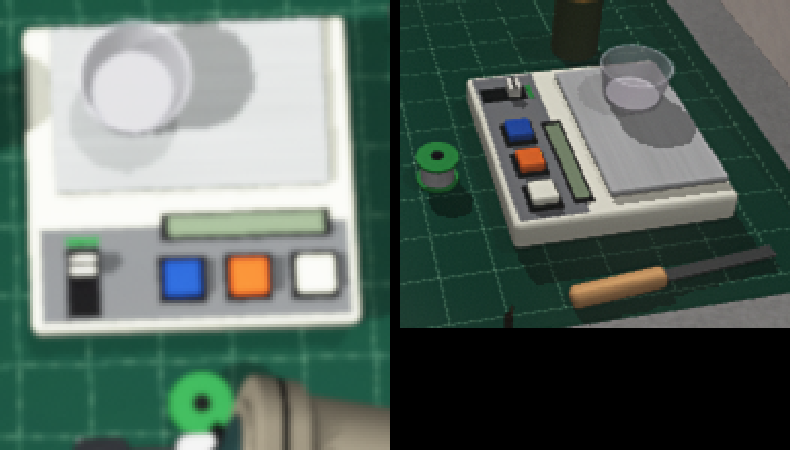

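The nub stands at the green mark (top crop (84,263)), all three keys are up, and the tub, jar, spool and file look unmoved. The arm is clear.

```bash
python3 -c "
from plant import job
print(job.close_job())"
```

```text
the job is handed in; nothing more can be done
None
```

I pushed the power switch to its stop at the green mark, then pressed the blue tare key about 6–7 mm and let it come back up. I handed the job in at about 11.5 s with the arm clear; no verdict was reported.

**Switch:** the nub moved about 19–20 mm in the images. At the end it pushed back with 10–14 N without moving, so I took that as the stop. The switch's exact travel can't be read directly.

**Tare key:** the spring force was 4.2 N, with the fingertips 7 mm below the key's resting height. Both point to more than the 4 mm it needs to register.

**Final checks:**
- All three keys read within 1 mm of their starting height.
- Tub, spool and file looked unmoved in the last pictures, as did the part of the jar in view. I compared these by eye rather than measuring them.

**Disagreement:** the two cameras differed by about 5 mm in y. I settled it by checking the side camera against the fingers' known position.

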